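Wind the work-support jack up to its pointer with the fold-out crank handle

ROBOT

A 6-joint arm with a two-finger parallel gripper is mounted at the origin on a cart in front of the work surface, level with it; the furniture and walls round the work are solid. World frame = base frame: x ahead of the robot, y to its left, z up, the work surface at z = 0. Lengths are in mm, angles in rad, forces in N, time in s.
With the tool pointing down it reaches from about 400 to 925 mm from the base axis. Payload 12.5 kg.
Tool frame: the origin (TCP) lies at the very end of the fingers, on their centre line; the grasp point (between the pads) lies 19 mm behind it; z points along the fingers, y is the line along which they close (so a half turn about z gives the same grasp; the last joint's range is limited). The gripper opens to 95 mm and grips with 3 to 60 N. Pads are 20 mm wide; open, the fingers measure 119 mm over their backs; the gripper's body (75 mm by 180 mm) begins 59 mm behind the grasp point.
Start: joints at [-1.306, 0.491, 1.559, -0, 1.092, -0.106], TCP at [226.499, -582.533, 214.661] pointing down, gripper open.
Joint ranges: [-3.1, 3.1], [-0.84, 2.19], [0.05, 2.79], [-1.13, 4.28], [0.06, 2.93], [-2.69, 2.69]. Speed limits (rad/s): [2.22, 2.22, 2.79, 3.14, 3.14, 3.14].

INTERFACE

Orientations are given as [roll, pitch, yaw] about the fixed x, y, z axes, in that order (R = Rz(yaw) Ry(pitch) Rx(roll)).
In Python, from cell import env gives the robot as it stands.
- The arm moves only by the tool steer_hand, called as name(argument=value, ...) on one line, values as JSON. Schema: {"type":"object","properties":{"motion":{"type":"string"},"only":{"type":"string"},"quiet":{"type":"boolean"},"lines":{"type":"string"}},"required":["motion"],"additionalProperties":false}. motion is a string of 1 to 5 rows, parted by semicolons, with the numbers parted by commas; each row has 5 numbers: dx, dy, dz in units of 5 mm, then a turn about the tool's z in units of 0.1 rad, then the opening from 0.0 (shut) to 1.0 (fully open); each row is the pose to reach, as a shift and turn from the pose commanded when the call began, along the tool's axes at that moment; what a row does not reach only later rows make up. A row lasts 1/12 s, in which the tool goes at most 41.7 mm and 0.125 rad, less where a joint would pass 70% of its speed; a pose out of reach is approached as far as the arm can. The fingers move at their own pace and stop on an object; the grip force is fixed at half the most. Time passes only in rows, so rows that do not move let the fingers close. The tool returns the time, the measured TCP pose, the force, the opening and the grip force at its end. only (a regular expression) keeps the lines of the reply that match it, lines (a string "A,B") keeps lines A to B, and quiet returns only ok. Input that does not fit is refused with a message, and nothing moves.
- env.state(): the state, without advancing time (a new reading comes with each control period).
- env.read_camera(name): name is "scene" or "top" or "wrist"; returns (picture, depth): 384x512x3 uint8, red, green, blue; 384x512 float32, mm along the optical axis (not along the pixel's ray), 0 where there is no reading.
- env.camera_info(name): a dict with "vertical_fov" (degrees; the focal length in pixels is half the picture's height over the tangent of half this angle, whatever the lens; pixels are square), "cx", "cy" (the principal point, pixels), "origin" and "attitude" of the camera in the world. Camera axes: x right, y down, z forward; pixel columns grow to the right and rows downward; lengths in mm; the calibration is good to about 2 mm. A picture is of the moment at which its call begins: read the wrist's pose just before it. camera_info takes no time and is no camera call; for the wrist camera it gives the pose at the moment of the call.
- env.job_done(): hands the job in; it is judged then, once.
The state is a dict: "t": time; "joints": joint angles; "qvel": joint speeds; "tau": joint torques, N m; "eef_pos": TCP position; "tcp_rot": TCP orientation; "ft_force": force on the tool from outside, world axes, zero at the start; "moment": the same for the moment, N m; "opening": opening from 0.0 (shut) to 1.0 (fully open); "grip_force": force on a finger pad.
Only numpy, scipy, OpenCV 4.12 (cv2) and the standard library are available. Lean on these libraries where they do the work, as an engineer would, in place of code of your own. Each camera call takes 0.05 s, during which the arm holds its last target. There are 200 camera calls.

TASK

Set the height of the work-support jack: fold its crank handle out until it stands fully upright, then wind the crank clockwise by the handle until the top face of the deck (the square steel plate under the V-shaped rest) is level with the pointer finger on the post beside it. Then fold the handle flat down over the crank again and let go. Leave the pointer where it is set and do not shove the things round the jack.

Things in the scene. Friction and masses are not known exactly. Their poses are not given: they have to be found in the camera images.
- jack: the jack: a fixed grey base plate 270 x 116 x 12 mm. Origin on the worktop under the crank's vertical axis, 56 mm from the plate's near end; x runs along the base from crank to deck. A grey gearbox 76 x 80 mm, 78 mm high, stands under the crank. The pointer post (10 mm thick, 130 mm high) stands at x 155, y 66 mm
- crank (a joint): angle of the steel crank on the gearbox, rad, 0 to 9.4, growing clockwise seen from above; at 0 the arm points along the jack's -x, away from the deck. Arm 20 mm wide, 91 to 103 mm above the worktop. Takes about 2 N at the handle and stays where it is left. One turn clockwise raises the deck 24 mm (3.82 mm per rad)
- fold (a joint): angle of the folding handle on the end of the crank arm, rad: 0 folded flat over the arm and hub, 1.571 upright (a stop at either end). A stiff hinge: about 2 N at the grip, stays where it is left.
- crank_axis (a point): point on the crank's vertical axis at the height of the handle's hinge, 118 mm above the worktop
- handle_hinge (a point): the handle's hinge pin at the outer end of the crank arm, 65 mm from the crank's axis, 118 mm above the worktop. The pin is level and square to the arm, so the handle swings in the upright plane through arm and axis, from lying inward over the hub to upright. Pin and cheeks reach 12 mm to either side
- handle_grip (a point): point on the handle's centre line 62 mm from the hinge, good to pinch. The handle is a round black sleeve 22 mm thick, 19 to 95 mm from the hinge, revolving freely on its spindle, so winding needs no turn of the wrist. Folded, its centre line lies 118 mm above the worktop, 15 mm above the arm
- handle_end (a point): free end of the handle, on its centre line 99 mm from the hinge: folded, 34 mm past the crank's axis; upright, 217 mm above the worktop
- deck_edge (a point): middle of the deck's edge next to the pointer post, on the deck's top face; rises with the deck. The deck is a bare steel plate 100 x 100 x 10 mm, centred at the jack's x 155 mm, top face 75 to 111 mm above the worktop, with a steel V-shaped rest 36 mm high fixed on it (its top always below 147 mm)
- pointer_tip (a point): tip of the small steel finger of the aluminium collar (22 mm wide, 16 mm high) on the post, at the finger's flat top face, with which the deck's top face must come level; 1 mm from the deck's edge. It starts 8 to 30 mm above the deck's top. The collar is stiff and must stay where it is set
- tape_roll: roll of brown tape lying flat, 81 mm across, 24 mm high, loose bystander; origin centre of its underside
- block_123: bare steel block with holes, 51 x 76 x 25 mm, loose bystander; origin centre of its underside
- card_box: closed cardboard box, 66 x 121 x 50 mm, loose bystander; origin centre of its underside

How it is judged (in metres and radians):
On the way, in this order (a step that is already met when the one before it is completed fails the run):
1. the handle stands upright (within 0.2 rad of its stop) before the crank has moved the deck by more than 4 mm (value of joint fold above 1.37 rad and distance of deck_edge from where it was at the start of the episode below 0.004 m), for 0.1 s.
2. the deck's top is level with the pointer (3.5 mm either way) with the handle still out (z of deck_edge in the frame of pointer_tip between -0.0035 and 0.0035 m and value of joint fold above 1.2 rad), for 0.3 s.
At the end, for the whole second after the job is handed in: The deck's top face is within 3.5 mm of the pointer finger's top, the crank at rest, and the handle folded down to within 0.2 rad of flat (z of deck_edge in the frame of pointer_tip between -0.0035 and 0.0035 m and value of joint fold below 0.2 rad and velocity of joint crank between -0.05 and 0.05 rad/s); the robot touches nothing.
It fails at once if the pointer is moved off its setting (more than 3 mm) (distance of pointer_tip from where it was at the start of the episode above 0.003 m).
It fails at once if the roll of tape is shoved (more than 30 mm) (distance of tape_roll from where it was at the start of the episode above 0.03 m).
It fails at once if the steel block is shoved (more than 30 mm) (distance of block_123 from where it was at the start of the episode above 0.03 m).
It fails at once if the cardboard box is shoved (more than 30 mm) (distance of card_box from where it was at the start of the episode above 0.03 m).
It also fails if it takes over 72 s, if anything falls off the work surface, if the arm or the gripper's body presses on something with over 40 N, if the wrist force passes 120 N, or if a joint passes its speed limit or range.

## Working session

There is one attempt and no reset: what is moved stays moved. The work goes in short steps, Python scripts to look and compute and a tool call to move; the robot and the scene stay as the last step left them, time stands still between calls to the robot, and variables do not carry over. Pictures are saved under pics/ and viewed, at most 10 in all, crops included, and the job is handed in when it is done.

```bash
ls; mkdir -p pics; python3 - <<'E'
from cell import env
import cv2,numpy as np
s=env.state();print(s)
for n in("scene","top"):
    p,d=env.read_camera(n);cv2.imwrite(f"pics/{n}0.png",p[:,:,::-1]);np.save(f"pics/{n}0.npy",d)
    print(n,env.camera_info(n))
a=cv2.imread("pics/scene0.png");b=cv2.imread("pics/top0.png")
E
```

```text
cell.py
pics
{'t': 0.0, 'joints': array([-1.30558773e+00,  4.91550657e-01,  1.55942159e+00, -1.28988521e-05,
        1.09172765e+00, -1.05602657e-01]), 'qvel': array([ 0.00102222,  0.00122311, -0.00168815, -0.00102573,  0.00145547,
        0.00060337]), 'tau': array([-1.51951386e-03, -6.12638354e+01, -2.58179086e+01,  6.92676427e-02,
        4.82246862e-02, -9.55320866e-05]), 'eef_pos': array([ 226.43623419, -582.28343578,  214.07688078]), 'tcp_rot': array([-3.14049037e+00, -1.05334566e-04,  3.70817148e-01]), 'ft_force': array([-0.486436  ,  0.566759  ,  0.14844936]), 'moment': array([-0.03429929,  0.02146114, -0.02591935]), 'grip_force': 0.0, 'opening': 0.9959889434929251}
scene {'vertical_fov': 48.42520072383835, 'cx': 257.5186917864025, 'cy': 190.5928601959524, 'origin': array([-106.19658683,  848.17814518,  617.21960962]), 'attitude': array([-2.08836677,  0.01296599, -2.42283495])}
top {'vertical_fov': 45.374544631248966, 'cx': 264.40910091495476, 'cy': 200.39123955763702, 'origin': array([ 452.29693458,  129.90702333, 1082.62125636]), 'attitude': array([-3.09633907,  0.02269658, -1.60089805])}
```

View pics/scene0.png

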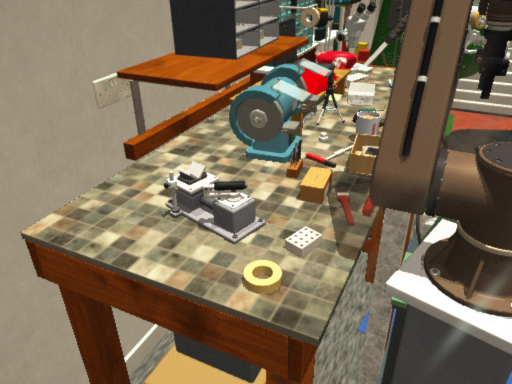

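View pics/top0.png

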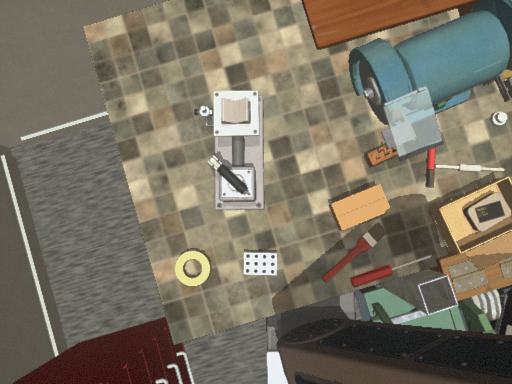

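The scene and top views show the jack base (top px 238,150), the deck towards the top, and the black handle from (220,165) to (248,192) with its hinge near (213,158). The pointer post is left of the deck at (204,111), the tape at (192,268), the block at (260,263) and the box at (360,207).

```bash
cat > h.py <<'E'
from cell import env
import cv2,numpy as np
from scipy.spatial.transform import Rotation as R
def cam(n):
    i=env.camera_info(n);f=192/np.tan(np.radians(i["vertical_fov"])/2)
    return i["origin"],R.from_euler("xyz",i["attitude"]).as_matrix(),f,i["cx"],i["cy"]
def ray(c,u,v): 
    o,M,f,cx,cy=c;return M@np.array([(u-cx)/f,(v-cy)/f,1])
def onz(c,u,v,z):
    r=ray(c,u,v);return c[0]+r*(z-c[0][2])/r[2]
def cloud(c,d):
    o,M,f,cx,cy=c;v,u=np.mgrid[:d.shape[0],:d.shape[1]]
    return np.stack([(u-cx)/f*d,(v-cy)/f*d,d],-1)@M.T+o
def proj(c,p):
    o,M,f,cx,cy=c;q=(np.asarray(p)-o)@M;return q[...,:2]/q[...,2:]*f+[cx,cy]
E
python3 - <<'E'
from h import *
c=cam("top");s=cam("scene")
a=cv2.imread("pics/top0.png");b=cv2.imread("pics/scene0.png")
A=cv2.resize(a[80:225,190:280],None,fx=4,fy=4,interpolation=cv2.INTER_CUBIC)
B=cv2.resize(b[150:245,155:275],None,fx=5,fy=5,interpolation=cv2.INTER_CUBIC)
cv2.imwrite("pics/topc.png",A[:, :]);cv2.imwrite("pics/scc.png",B)
W=cloud(c,np.load("pics/top0.npy"))
for u,v in[(238,200),(238,150),(235,130),(225,170),(240,185),(213,158),(204,111),(192,252),(260,263),(360,207)]:print((u,v),W[v,u].round(1))
# base / deck min-area rects from height masks
for lo,hi in((5,20),(40,84),(70,84),(84,100),(100,125),(125,160)):
    m=((W[...,2]>lo)&(W[...,2]<hi)).astype(np.uint8);m[:, :190]=0;m[:,280:]=0;m[:80]=0;m[225:]=0
    P=W[m>0][:,:2].astype(np.float32)
    if len(P)>5:
        print(lo,hi,len(P),W[m>0][:,2].mean().round(1),cv2.minAreaRect(P))
E
```

```text
(238, 200) [501.4 209.6  73.1]
(238, 150) [616.2 208.5  47.8]
(235, 130) [655.1 211.2  82.9]
(225, 170) [562.3 230.7 128.4]
(240, 185) [529.8 200.2 128.7]
(213, 158) [588.9 255.8 124.2]
(204, 111) [690.2 272.8 121.1]
(192, 252) [387.  323.2  22.2]
(260, 263) [357.6 166.9  24.6]
(360, 207) [478.3 -61.8  49. ]
5 20 2116 11.8 ((615.9541015625, 219.68698120117188), (329.94024658203125, 208.42408752441406), 0.0409088209271431)
40 84 1814 73.2 ((622.3092041015625, 220.8097686767578), (118.55569458007812, 243.7669677734375), 88.32105255126953)
70 84 1406 80.8 ((622.6126708984375, 211.52862548828125), (100.01915740966797, 242.61643981933594), 88.32105255126953)
84 100 956 87.8 ((626.1779174804688, 228.4666290283203), (134.1007843017578, 232.0631561279297), 88.22298431396484)
100 125 913 112.5 ((616.044921875, 240.3317108154297), (117.68818664550781, 207.2973175048828), 88.57139587402344)
125 160 264 127.7 ((598.6491088867188, 247.08126831054688), (205.60690307617188, 43.100379943847656), 26.24579620361328)
```

View pics/topc.png

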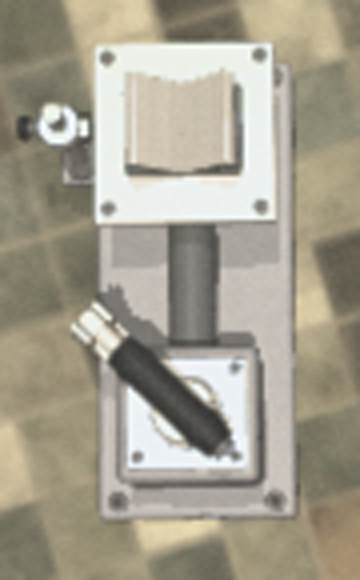

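View pics/scc.png

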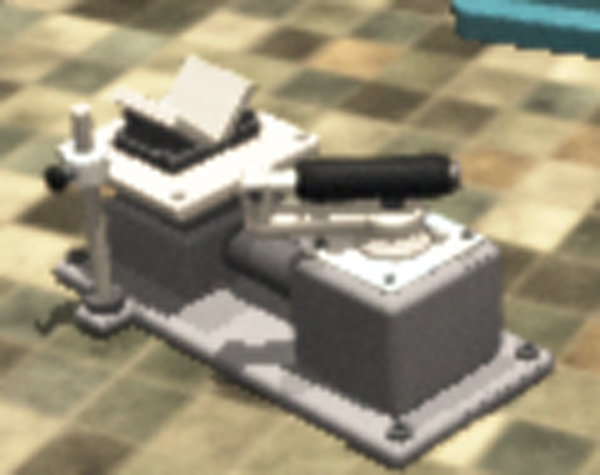

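The crops show the hinge at top px ≈(212,161), the handle end at ≈(248,192), the gearbox centre at ≈(237.5,183), and the finger on the collar at ≈(211,112), well above the deck. In the scene crop the collar sits above the deck's edge.

```bash
python3 - <<'E'
from h import *
c=cam("top")
h=onz(c,212,161,118);e=onz(c,248,192.5,118);g=onz(c,237.5,183.2,78)
d=(e-h)/np.linalg.norm(e-h)
print("hinge",h,"end",e,np.linalg.norm(e-h),"axis from handle",h+65*d,"gear",g,"arm ang",np.arctan2(*(-d[[1,0]])))
i=env.camera_info("wrist");print(i,env.state()["eef_pos"])
print("axis of wrist cam",R.from_euler("xyz",i["attitude"]).as_matrix()[:,2])
W=cloud(c,np.load("pics/top0.npy"))
# deck top and base long edges: column scan of deck
for v in(100,130):
  print([W[v,u].round(0).tolist() for u in(206,209,211,213,216,222)])
E
```

```text
hinge [583.5108279  258.87690415 118.        ] end [514.33704495 184.53404226 118.        ] 101.54739465339816 axis from handle [539.23302139 211.29039502 118.        ] gear [538.09674574 209.29653189  78.        ] arm ang 0.8213998794303685
{'vertical_fov': 71.65849305497429, 'cx': 253.0292770118543, 'cy': 188.52139329218224, 'origin': array([ 295.05142302, -555.14976137,  384.10213412]), 'attitude': array([ 2.87520161e+00,  1.70482947e-03, -1.20074480e+00])} [ 226.41973619 -582.30411509  214.13622491]
axis of wrist cam [-0.24602649 -0.09367509 -0.96472584]
[[746.0, 285.0, 2.0], [747.0, 279.0, -4.0], [746.0, 273.0, 1.0], [723.0, 258.0, 84.0], [722.0, 251.0, 87.0], [713.0, 234.0, 119.0]]
[[673.0, 286.0, 5.0], [674.0, 280.0, 0.0], [674.0, 276.0, -2.0], [673.0, 270.0, 1.0], [656.0, 253.0, 83.0], [657.0, 240.0, 80.0]]
```

Units first: shifts go in units of 5 mm and turns go in units of 0.1 rad. So -91 mm is -18.2, -86 mm is -17.2.

steer_hand(motion="6.6,-4.6,-3.4,0,1;13.2,-9.2,-6.8,0,1;19.8,-13.8,-10.4,0,1;26.2,-18.2,-13.8,0,1;32.8,-22.8,-17.2,0,1")

```text
t: 0.52
eef_pos: [333.9, -422.2, 297.6]
tcp_rot: [-3.141, 0.0, 0.37]
ft_force: [1.1, -0.4, 0.5]
opening: 1.0
grip_force: 0.0
```

steer_hand(motion="6.6,-4.6,0,0,1;13.2,-9.2,0,0,1;19.8,-13.8,0,0,1;26.2,-18.2,0,0,1;32.8,-23,0,0,1")

```text
t: 0.93
eef_pos: [445.2, -255.5, 297.0]
tcp_rot: [3.142, 0.0, 0.371]
ft_force: [2.1, -1.1, 0.5]
opening: 1.0
grip_force: 0.0
```

steer_hand(motion="4.4,-7,0,0,1;8.8,-14,0,0,1;13.2,-21,0,0,1;17.6,-28,0,0,1;22,-35,0,0,1")

```text
t: 1.35
eef_pos: [483.5, -52.2, 297.0]
tcp_rot: [-3.142, 0.0, 0.371]
ft_force: [0.2, -0.3, -0.6]
opening: 1.003
grip_force: 0.0
```

steer_hand(motion="4.4,-7,0,-1,1;8.8,-14,0,-2,1;13.2,-21,0,-3,1;17.6,-28,0,-4,1;27.4,-42.4,0,-4.5,1")

```text
t: 1.77
eef_pos: [524.0, 150.9, 297.0]
tcp_rot: [-3.141, 0.0, 0.827]
ft_force: [0.2, -1.2, 1.0]
opening: 0.998
grip_force: 0.0
```

steer_hand(motion="0,0,0,0,1;0,0,0,0,1")

```text
t: 1.93
eef_pos: [524.1, 150.5, 296.4]
tcp_rot: [-3.141, 0.001, 0.824]
ft_force: [0.0, -0.8, -0.5]
opening: 0.999
grip_force: 0.0
```

```bash
cat > snap.py <<'E'
from h import *
import sys,pickle
n=sys.argv[1];c=cam("wrist");p,d=env.read_camera("wrist")
cv2.imwrite(f"pics/{n}.png",p[:,:,::-1]);pickle.dump((c,d),open(f"pics/{n}.pkl","wb"))
E
python3 snap.py w1
```

steer_hand(motion="6,4,0,0,1;12,8,0,0,1;18,12,0,0,1;18,12,0,0,1")

```text
t: 2.32
eef_pos: [633.8, 172.4, 295.4]
tcp_rot: [3.141, 0.0, 0.818]
ft_force: [0.5, -0.2, -0.1]
opening: 1.002
grip_force: 0.0
```

```bash
python3 snap.py w2
python3 -c "
import cv2,numpy as np
a=[cv2.imread(f'pics/w{i}.png') for i in(1,2)]
cv2.imwrite('pics/w12.png',cv2.resize(np.hstack(a),(800,300)))"
```

```text
(no output)
```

View pics/w12.png

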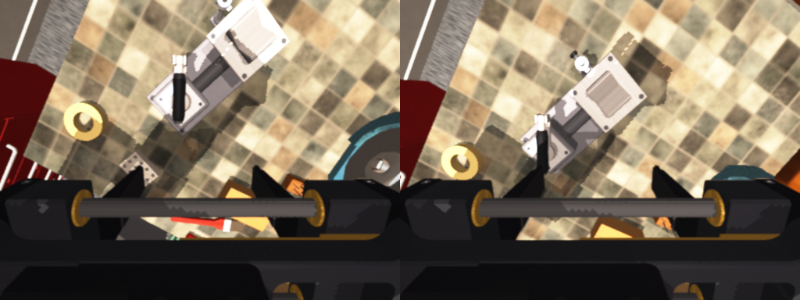

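Left (w1): the handle's at (178,88) in the composite and the collar is cut off at the top edge. Right (w2): collar at (582,65), deck and hinge clearly in view. I need a magnified crop.

```bash
python3 -c "
import cv2,numpy as np
a=cv2.imread('pics/w1.png')[60:160,180:280];b=cv2.imread('pics/w2.png')[55:155,210:310];c=cv2.imread('pics/w2.png')[135:235,145:245]
f=lambda x:cv2.resize(x,(400,400),interpolation=cv2.INTER_CUBIC)
cv2.imwrite('pics/c12.png',np.hstack([f(a),f(b)]))"
python3 - <<'E'
from h import *
import pickle
c,d=pickle.load(open("pics/w2.pkl","rb"));W=cloud(c,d)
for v in range(70,100,3):print(v,[ (W[v,u].round(0).astype(int)).tolist() for u in range(228,250,3)])
E
```

```text
70 [[703, 307, -2], [707, 304, 1], [710, 300, 2], [714, 297, 0], [718, 294, -1], [721, 290, 0], [725, 287, -1], [728, 284, -1]]
73 [[697, 287, 100], [699, 284, 105], [702, 281, 105], [711, 294, 1], [714, 290, 1], [718, 287, 0], [721, 284, -1], [725, 281, 0]]
76 [[693, 280, 129], [696, 278, 129], [698, 275, 130], [702, 276, 107], [711, 288, -2], [715, 284, 0], [718, 281, 1], [722, 277, 0]]
79 [[691, 278, 131], [694, 275, 130], [696, 273, 131], [700, 274, 104], [702, 271, 107], [712, 281, 1], [715, 277, 1], [719, 274, 0]]
82 [[689, 279, 105], [691, 273, 129], [694, 271, 128], [697, 271, 106], [700, 268, 107], [708, 277, 0], [712, 274, 2], [716, 271, 0]]
85 [[687, 276, 106], [689, 274, 107], [692, 271, 104], [695, 269, 103], [698, 266, 105], [704, 272, 18], [709, 271, -1], [712, 266, 12]]
88 [[684, 274, 105], [687, 271, 106], [690, 269, 107], [692, 266, 106], [695, 264, 97], [701, 269, 20], [705, 266, 11], [705, 257, 84]]
91 [[681, 284, -1], [684, 279, 20], [688, 275, 20], [691, 272, 20], [693, 262, 96], [698, 266, 17], [699, 257, 84], [702, 254, 85]]
94 [[678, 281, -2], [681, 278, -1], [685, 272, 19], [688, 269, 20], [692, 266, 18], [694, 257, 84], [696, 254, 85], [699, 252, 84]]
97 [[674, 278, 0], [678, 274, -2], [682, 270, 9], [685, 266, 13], [688, 257, 82], [691, 254, 85], [694, 252, 83], [697, 249, 84]]
```

View pics/c12.png

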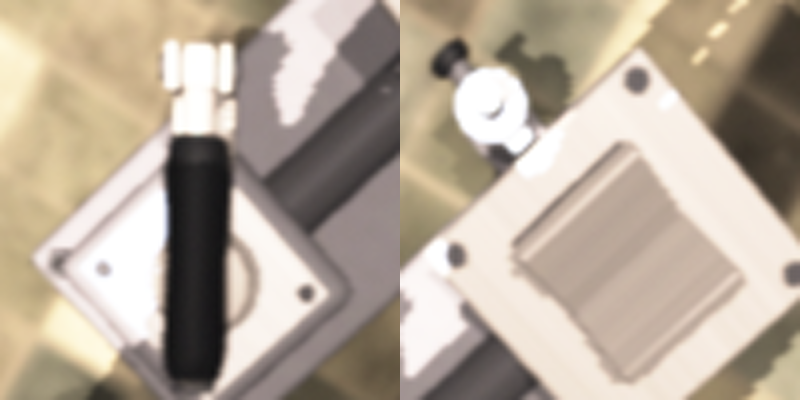

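The left crop shows the handle along the tool's x axis, with the hinge pin at w1 px ≈(230,75) and the end at ≈(229,156). The right crop shows the finger at w2 px ≈(240.5,89) on the collar, touching the deck's edge.

```bash
python3 - <<'E'
from h import *
import pickle
for n in("w1","w2"):
    c,d=pickle.load(open(f"pics/{n}.pkl","rb"));W=cloud(c,d);a=cv2.imread(f"pics/{n}.png")
    m=(a.max(2)<75)&(W[...,2]>108)&(W[...,2]<140)&(np.hypot(W[...,0]-545,W[...,1]-217)<75)
    P=W[m];z=np.percentile(P[:,2],90);print(n,m.sum(),"ztop",z)
    # triangulate from silhouette: rays onto 118
    v,u=np.nonzero(m);Q=np.array([onz(c,x,y,118)[:2] for x,y in zip(u,v)],np.float32)
    r=cv2.minAreaRect(Q);print(r)
    t=np.ptp(Q,0); 
    k,_,_,_=0,0,0,0
    l=cv2.fitLine(Q,cv2.DIST_L2,0,.01,.01).ravel();print("dir",np.arctan2(l[1],l[0])%np.pi, l[2:])
    if n=="w2":
        for v in range(85,95):print(v,[(u,W[v,u].round(0).astype(int).tolist()) for u in range(237,244)])
c1=pickle.load(open("pics/w1.pkl","rb"))[0];h=onz(c1,230,75,118);e=onz(c1,228.75,156,118);print(h,e,np.linalg.norm(h-e))
E
```

```text
w1 874 ztop 128.49177413143184
((542.4149169921875, 217.38108825683594), (77.10874938964844, 19.472469329833984), 44.555152893066406)
dir 0.76458067 [543.65686 218.74248]
w2 651 ztop 128.47585348147794
((541.375244140625, 216.7653045654297), (79.85330963134766, 19.359045028686523), 45.802608489990234)
dir 0.8132503 [545.3242  219.72638]
85 [(237, [695, 269, 103]), (238, [696, 268, 105]), (239, [697, 267, 105]), (240, [698, 266, 105]), (241, [699, 266, 97]), (242, [703, 273, 20]), (243, [704, 272, 18])]
86 [(237, [694, 268, 105]), (238, [695, 267, 106]), (239, [696, 266, 106]), (240, [697, 266, 102]), (241, [698, 265, 96]), (242, [702, 272, 20]), (243, [703, 271, 20])]
87 [(237, [693, 267, 106]), (238, [694, 266, 105]), (239, [695, 265, 105]), (240, [696, 265, 98]), (241, [697, 264, 97]), (242, [701, 271, 19]), (243, [702, 270, 21])]
88 [(237, [692, 266, 106]), (238, [693, 265, 104]), (239, [694, 265, 100]), (240, [695, 264, 97]), (241, [696, 263, 97]), (242, [697, 262, 97]), (243, [701, 269, 20])]
89 [(237, [692, 265, 104]), (238, [693, 265, 97]), (239, [694, 264, 98]), (240, [695, 2
[... 304 characters left out ...]
, 262, 97]), (240, [693, 262, 96]), (241, [694, 261, 96]), (242, [697, 267, 21]), (243, [698, 266, 17])]
92 [(237, [690, 271, 21]), (238, [690, 263, 96]), (239, [691, 261, 99]), (240, [692, 261, 97]), (241, [695, 267, 18]), (242, [684, 227, 465]), (243, [695, 259, 84])]
93 [(237, [689, 270, 20]), (238, [690, 269, 21]), (239, [692, 268, 20]), (240, [693, 267, 19]), (241, [694, 266, 20]), (242, [693, 259, 82]), (243, [694, 258, 84])]
94 [(237, [688, 269, 20]), (238, [689, 268, 20]), (239, [691, 267, 18]), (240, [692, 266, 18]), (241, [692, 259, 82]), (242, [693, 258, 84]), (243, [694, 257, 84])]
[585.71316707 259.79095885 118.        ] [515.69490565 189.97561963 118.        ] 98.87739136245024
```

Scaled: -33 mm is -6.6, -98 mm is -19.6, 0.03 rad is 0.3.

steer_hand(motion="-2.2,-6.6,0,0.3,1;-4.4,-13.2,0,0.3,1;-6.6,-19.6,0,0.3,1;-6.6,-19.6,8,0.3,1;-6.6,-19.6,16,0.3,1")

```text
t: 2.78
eef_pos: [534.2, 215.9, 219.1]
tcp_rot: [3.138, -0.005, 0.791]
ft_force: [1.3, 0.3, -0.2]
opening: 1.0
grip_force: 0.0
```

steer_hand(motion="0,0,6,0,1;0,0,12,0,1;0,0,12,0,1")

```text
t: 3.03
eef_pos: [532.4, 214.2, 152.7]
tcp_rot: [-3.138, 0.007, 0.789]
ft_force: [0.4, -0.5, -0.3]
opening: 0.999
grip_force: 0.0
```

steer_hand(motion="1.2,1,0,0,1;1.2,1,4,0,1;1.2,1,9.2,0,1;1.2,1,9.2,0,1;1.2,1,9.2,0,1")

```text
t: 3.45
eef_pos: [543.8, 216.7, 112.5]
tcp_rot: [3.141, -0.0, 0.79]
ft_force: [0.7, 0.1, 1.1]
opening: 1.0
grip_force: 0.0
```

steer_hand(motion="0,0,0,0,0;0,0,0,0,0;0,0,0,0,0;0,0,0,0,0;0,0,0,0,0")

```text
t: 3.87
eef_pos: [543.3, 217.1, 111.7]
tcp_rot: [3.141, -0.001, 0.791]
ft_force: [0.1, 0.4, -0.8]
opening: 0.708
grip_force: 0.0
```

steer_hand(motion="0,0,0,0,0;0,0,0,0,0;0,0,0,0,0;0,0,0,0,0;0,0,0,0,0")

```text
t: 4.28
eef_pos: [543.1, 217.1, 111.0]
tcp_rot: [3.142, 0.0, 0.791]
ft_force: [-0.6, -0.3, -0.1]
opening: 0.356
grip_force: 0.0
```

Scaled: 5 mm is 1.

steer_hand(motion="0,0,1,0,0.35;0,0,1,0,0;0,0,1,0,0;0,0,1,0,0;0,0,1,0,0")

```text
t: 4.7
eef_pos: [543.0, 217.1, 105.9]
tcp_rot: [-3.141, 0.0, 0.791]
ft_force: [0.8, 0.0, -1.7]
opening: 0.211
grip_force: 29.9
```

steer_hand(motion="0,0,0,0,0;0,0,0,0,0;0,0,0,0,0")

```text
t: 4.95
eef_pos: [543.0, 217.1, 105.9]
tcp_rot: [-3.142, 0.0, 0.791]
ft_force: [-0.8, -0.0, -2.9]
opening: 0.206
grip_force: 29.9
```

Scaled: -41 mm is -8.2, -34 mm is -6.8.

steer_hand(motion="0.14,0,-1.8,0,0;0.56,0,-3.6,0,0;1.26,0,-5.2,0,0;2.2,0,-6.8,0,0;3.4,0,-8.2,0,0")

```text
t: 5.37
eef_pos: [554.8, 229.0, 147.9]
tcp_rot: [-3.141, 0.002, 0.791]
ft_force: [-0.2, -3.2, -9.4]
opening: 0.206
grip_force: 30.0
```

steer_hand(motion="1.4,0,-1.2,0,0;3,0,-2.2,0,0;4.6,0,-2.8,0,0;6.4,0,-3.2,0,0;8.2,0,-3.4,0,0")

```text
t: 5.78
eef_pos: [584.1, 258.5, 166.0]
tcp_rot: [3.141, 0.0, 0.791]
ft_force: [-5.2, -5.3, 6.0]
opening: 0.208
grip_force: 30.2
```

steer_hand(motion="0,0,0,0,0;0,0,0,0,0;0,0,0,0,0")

```text
t: 6.03
eef_pos: [584.9, 259.2, 166.2]
tcp_rot: [3.14, -0.003, 0.791]
ft_force: [-1.0, -0.1, 5.7]
opening: 0.211
grip_force: 29.8
```

steer_hand(motion="0.6,0,0,0,0;0.6,0,0,0,0;0.6,0,0,0,0")

```text
t: 6.28
eef_pos: [586.5, 260.8, 166.2]
tcp_rot: [3.14, -0.001, 0.791]
ft_force: [-4.2, -3.0, 8.1]
opening: 0.207
grip_force: 30.2
```

```bash
python3 - <<'E'
from h import *
p,d=env.read_camera("scene");q,_=env.read_camera("top")
a=p[120:245,140:275];b=q[120:225,180:280]
cv2.imwrite("pics/up.png",np.hstack([cv2.resize(x,(400,400),interpolation=cv2.INTER_CUBIC) for x in(a,b)])[:,:,::-1])
E
```

```text
(no output)
```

View pics/up.png

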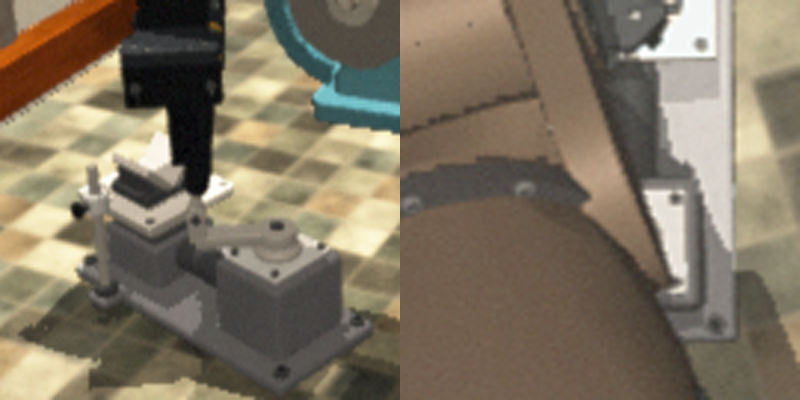

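The picture shows the handle upright inside the gripper, with the crank arm still pointing as at the start. Now I'll wind.

steer_hand(motion="-0.66,2.58,0,0,0;-1.4,5.06,0,0,0;-2.68,7.34,0,0,0;-4.34,9.32,0,0,0;-6.38,10.94,0,0,0")

```text
t: 6.8
eef_pos: [605.5, 199.9, 166.5]
tcp_rot: [3.137, -0.007, 0.791]
ft_force: [3.9, 2.7, 4.3]
opening: 0.209
grip_force: 29.9
```

steer_hand(motion="0,0,0,0,0;0,0,0,0,0")

```text
t: 6.97
eef_pos: [605.2, 198.9, 166.5]
tcp_rot: [3.137, -0.005, 0.79]
ft_force: [7.5, -4.3, 5.8]
opening: 0.206
grip_force: 29.6
```

```bash
python3 - <<'E'
from h import *
p,d=env.read_camera("scene");W=cloud(cam("scene"),d)
cv2.imwrite("pics/s1.png",p[:,:,::-1])
c=cam("wrist");p,d=env.read_camera("wrist");W=cloud(c,d)
cv2.imwrite("pics/s2.png",p[:,:,::-1])
m=(W[...,2]>70)&(W[...,2]<100)&(abs(W[...,0]-695)<45)&(abs(W[...,1]-209)<48)
print("deck",m.sum(),np.median(W[m][:,2]))
E
```

```text
deck 6347 88.22332234076188
```

Scaled: -63 mm is -12.6, -50.3 mm is -10.06.

steer_hand(motion="-2.16,1.54,0,0,0;-4.74,2.26,0,0,0;-7.42,2.46,0,0,0;-10.06,2.1,0,0,0;-12.6,1.24,0,0,0")

```text
t: 7.48
eef_pos: [562.0, 154.6, 166.0]
tcp_rot: [-3.137, -0.006, 0.789]
ft_force: [-7.4, 39.3, 7.0]
opening: 0.207
grip_force: 31.8
```

steer_hand(motion="-2.3,-1.34,0,0,0;-4.3,-3.12,0,0,0;-5.9,-5.28,0,0,0;-7.04,-7.7,0,0,0;-7.68,-10.28,0,0,0")

```text
t: 7.9
eef_pos: [504.9, 164.9, 166.6]
tcp_rot: [3.137, -0.019, 0.789]
ft_force: [30.5, 37.0, -13.1]
opening: 0.211
grip_force: 33.9
```

steer_hand(motion="0,0,0,0,0;0,0,0,0,0")

```text
t: 8.07
eef_pos: [505.2, 164.8, 166.6]
tcp_rot: [3.136, -0.018, 0.79]
ft_force: [24.0, 35.9, -9.7]
opening: 0.208
grip_force: 33.5
```

```bash
cat > meas.py <<'E'
from h import *
c=cam("wrist");P=[];D=[]
p,d=env.read_camera("wrist");cv2.imwrite("pics/m.png",p[:,:,::-1])
o,M,f,cx,cy=c;W=cloud(c,d)
m=(abs(W[...,0]-695)<48)&(abs(W[...,1]-209)<48)&(W[...,2]>70)&(W[...,2]<115)
h,b=np.histogram(W[m][:,2],np.arange(70,115,1));print("deck hist",dict(zip(b[:-1],h)))
m=(abs(W[...,0]-694)<8)&(abs(W[...,1]-264)<12)&(W[...,2]>70)&(W[...,2]<140)
h,b=np.histogram(W[m][:,2],np.arange(85,135,1));print("collar hist",{k:v for k,v in zip(b[:-1],h) if v})
E
python3 meas.py
```

```text
deck hist {np.int64(70): np.int64(0), np.int64(71): np.int64(0), np.int64(72): np.int64(0), np.int64(73): np.int64(0), np.int64(74): np.int64(0), np.int64(75): np.int64(0), np.int64(76): np.int64(0), np.int64(77): np.int64(0), np.int64(78): np.int64(0), np.int64(79): np.int64(0), np.int64(80): np.int64(0), np.int64(81): np.int64(0), np.int64(82): np.int64(0), np.int64(83): np.int64(0), np.int64(84): np.int64(0), np.int64(85): np.int64(0), np.int64(86): np.int64(0), np.int64(87): np.int64(0), np.int64(88): np.int64(0), np.int64(89): np.int64(0), np.int64(90): np.int64(0), np.int64(91): np.int64(0), np.int64(92): np.int64(3), np.int64(93): np.int64(213), np.int64(94): np.int64(1558), np.int64(95): np.int64(2135), np.int64(96): np.int64(669), np.int64(97): np.int64(53), np.int64(98): np.int64(41), np.int64(99): np.int64(51), np.int64(100): np.int64(48), np.int64(101): np.int64(47), np.int64(102): np.int64(46), np.int64(103): np.int64(72), np.int64(104): np.int64(95), np.int64(105): np.int64(131), np.int64(106): np.int64(99), np.int64(107): np.int64(127), np.int64(108): np.int64(107), np.int64(109): np.int64(108), np.int64(110): np.int64(89), np.int64(111): np.int64(99), np.int64(112): np.int64(87), np.int64(113): np.int64(71)}
collar hist {}
```

steer_hand(motion="0.6,-1.2,0,0,0;0.6,-2.6,0,0,0;0.8,-3.8,0,0,0;1,-5.12,0,0,0;1,-5.12,0,0,0")

```text
t: 8.53
eef_pos: [489.6, 183.8, 166.7]
tcp_rot: [3.135, -0.013, 0.791]
ft_force: [18.7, 13.5, -2.4]
opening: 0.211
grip_force: 31.6
```

steer_hand(motion="0,0,0,0,0;0,0,0,0,0;0,0,0,0,0;0,0,0,0,0")

```text
t: 8.87
eef_pos: [489.9, 183.4, 166.6]
tcp_rot: [3.136, -0.013, 0.791]
ft_force: [18.4, 13.6, -2.2]
opening: 0.213
grip_force: 31.6
```

```bash
sed -i 's/dict(zip(b\[:-1\],h))/np.average(b[:-1]+.5,weights=np.where(h>h.max()*.3,h,0))/' meas.py; python3 meas.py
```

```text
deck hist 96.5624712907671
collar hist {}
```

View pics/m.png

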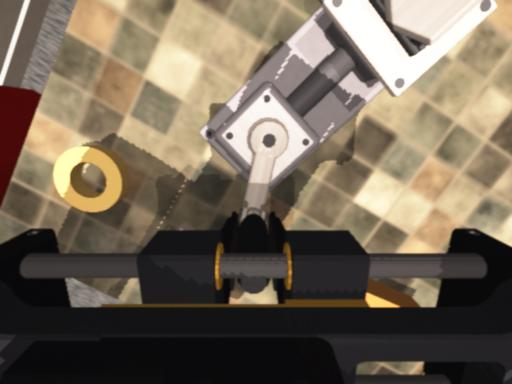

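The view shows the hub at px (268,138), and the arm running down to the gripped handle at ≈(253,215), so it points away from the deck. The deck measures 96.6 mm against about 97 mm for the finger. Next I compute the arm direction.

```bash
python3 - <<'E'
from h import *
c=cam("wrist")
h=onz(c,268,138,104);a=onz(c,257.5,190,103);print(h,a,np.arctan2(*(a-h)[[1,0]]))
e=env.state()["eef_pos"];print(np.arctan2(*(e-h)[[1,0]]),np.hypot(*(e-h)[:2]))
E
```

```text
[538.52562164 214.75190561 104.        ] [499.3014023  187.77586247 103.        ] -2.539142726420636
-2.568588244847399 57.91765351338049
```

steer_hand(motion="0,0,0,0,0.5;0,0,0,0,0.5;0,0,0,0,0.5;0,0,0,0,0.5;0,0,0,0,0.5")

```text
t: 9.33
eef_pos: [484.3, 180.6, 164.2]
tcp_rot: [-3.142, 0.0, 0.791]
ft_force: [-0.4, -0.9, 0.7]
opening: 0.479
grip_force: 0.0
```

steer_hand(motion="0,0,0,1,0.5;0,0,0,2,0.5;0,0,0,2,0.5;0,0,0,2,0.5")

```text
t: 9.67
eef_pos: [484.3, 180.5, 164.1]
tcp_rot: [-3.142, 0.0, 0.594]
ft_force: [0.5, -0.7, 0.4]
opening: 0.499
grip_force: 0.0
```

```bash
python3 meas.py; python3 -c "
import cv2
cv2.imwrite('pics/m2.png',cv2.resize(cv2.imread('pics/m.png')[120:310,180:340],None,fx=3,fy=3,interpolation=2))"
```

```text
deck hist 96.54564666103127
collar hist {}
```

View pics/m2.png

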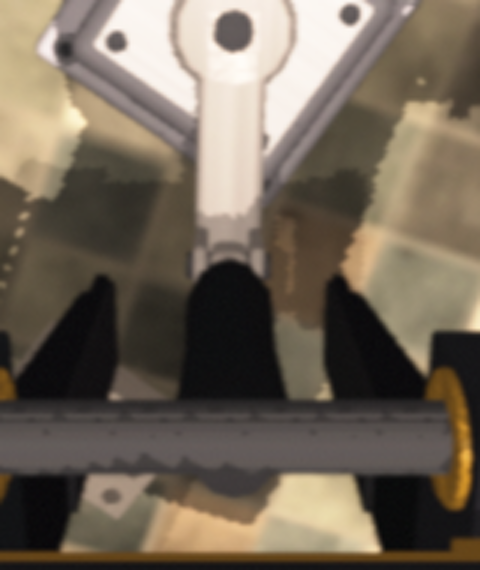

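The crop shows the arm vertical in the picture, so the tool is aligned with it. The handle is upright and centred between the open fingers. Now I'll pinch and fold.

steer_hand(motion="0,0,0,0,0;0,0,0,0,0;0,0,0,0,0;0,0,0,0,0;0,0,0,0,0")

```text
t: 10.13
eef_pos: [484.5, 180.4, 164.0]
tcp_rot: [3.141, -0.0, 0.591]
ft_force: [1.3, -0.7, 0.2]
opening: 0.22
grip_force: 30.0
```

steer_hand(motion="0,0,0,0,0;0,0,0,0,0;0,0,0,0,0;0,0,0,0,0")

```text
t: 10.47
eef_pos: [484.5, 180.5, 164.1]
tcp_rot: [3.141, -0.0, 0.591]
ft_force: [1.1, -1.5, -1.0]
opening: 0.218
grip_force: 30.0
```

steer_hand(motion="1.8,0,0.14,0,0;3.6,0,0.56,0,0;5.26,0,1.26,0,0;6.8,0,2.2,0,0;8.2,0,3.4,0,0")

```text
t: 10.88
eef_pos: [522.4, 204.4, 149.0]
tcp_rot: [3.138, -0.008, 0.591]
ft_force: [10.1, -3.2, 18.1]
opening: 0.221
grip_force: 30.0
```

steer_hand(motion="1.2,0,1.4,0,0;2.14,0,3,0,0;2.84,0,4.6,0,0;3.26,0,6.4,0,0;3.4,0,8,0,0")

```text
t: 11.3
eef_pos: [542.5, 215.6, 111.0]
tcp_rot: [3.134, -0.023, 0.59]
ft_force: [30.4, 6.5, 17.1]
opening: 0.216
grip_force: 30.0
```

steer_hand(motion="0,0,0,0,0;0,0,0,0,0")

```text
t: 11.47
eef_pos: [541.9, 215.4, 110.4]
tcp_rot: [3.135, -0.021, 0.59]
ft_force: [30.0, 6.9, 11.0]
opening: 0.217
grip_force: 30.0
```

steer_hand(motion="0,0,0,0,0.5;0,0,0,0,0.5;0,0,0,0,0.5;0,0,0,0,0.5;0,0,0,0,0.5")

```text
t: 11.88
eef_pos: [532.2, 213.1, 106.6]
tcp_rot: [-3.141, 0.001, 0.591]
ft_force: [0.2, 0.3, -0.4]
opening: 0.482
grip_force: 0.0
```

steer_hand(motion="0,0,-6,0,0.5;0,0,-12,0,0.5;-6,0,-18,0,0.5;-12,0,-24,0,0.5;-12,0,-24,0,0.5")

```text
t: 12.3
eef_pos: [480.8, 178.4, 231.5]
tcp_rot: [3.14, -0.004, 0.591]
ft_force: [0.6, 0.9, 1.6]
opening: 0.499
grip_force: 0.0
```

steer_hand(motion="0,0,0,0,0.5;0,0,0,0,0.5")

```text
t: 12.47
eef_pos: [482.8, 179.6, 226.7]
tcp_rot: [-3.142, -0.0, 0.591]
ft_force: [-0.1, 0.2, -0.2]
opening: 0.503
grip_force: 0.0
```

```bash
python3 meas.py; python3 - <<'E'
from h import *
c=cam("wrist");p,d=env.read_camera("wrist");W=cloud(c,d)
m=(p.max(2)<80)&(W[...,2]>100)&(W[...,2]<200)&(np.hypot(W[...,0]-538,W[...,1]-214)<70)
s=(W[m][:,:2]-[538.5,214.8])@[np.cos(-2.55),np.sin(-2.55)]
for lo in range(-40,70,10):
    k=(s>=lo)&(s<lo+10)
    if k.sum()>8:print(lo,k.sum(),np.percentile(W[m][k][:,2],85).round(1))
E
```

```text
deck hist 96.58793686583991
collar hist {}
-30 61 164.4
-20 219 165.3
-10 265 163.5
0 236 158.9
10 198 153.6
20 190 149.3
30 203 144.6
40 150 140.5
50 16 135.5
```

The handle is still about 0.38 rad up, so I'll press it down from above with closed fingers.

Scaled: 2 mm is 0.4, 1 mm is 0.2.

steer_hand(motion="5.4,0,0,0,0;10.8,0.2,0,0,0;16.2,0.4,0,0,0;16.2,0.4,4,0,0;16.2,0.4,6,0,0")

```text
t: 12.98
eef_pos: [551.3, 223.6, 193.5]
tcp_rot: [-3.14, 0.004, 0.592]
ft_force: [-0.2, -0.8, -0.1]
opening: 0.207
grip_force: 0.0
```

steer_hand(motion="0,0,0,0,0;0,0,0,0,0;0,0,0,0,0")

```text
t: 13.23
eef_pos: [551.0, 222.8, 197.3]
tcp_rot: [3.142, 0.0, 0.591]
ft_force: [0.3, -0.1, 0.2]
opening: 0.02
grip_force: 0.0
```

steer_hand(motion="0,0,3,0,0;0,0,6,0,0;0,0,8.4,0,0;0,0,10.8,0,0;0,0,12.4,0,0")

```text
t: 13.65
eef_pos: [551.2, 222.8, 135.2]
tcp_rot: [3.141, -0.001, 0.591]
ft_force: [0.5, 0.1, 1.4]
opening: 0.004
grip_force: 0.5
```

steer_hand(motion="0,0,0.8,0,0;0,0,1.4,0,0;0,0,1.4,0,0;0,0,1.4,0,0")

```text
t: 13.98
eef_pos: [551.3, 222.9, 128.8]
tcp_rot: [3.141, -0.001, 0.591]
ft_force: [-0.1, -0.9, 2.2]
opening: 0.008
grip_force: 1.0
```

Units first: shifts go in units of 5 mm and turns go in units of 0.1 rad. So 3 mm is 0.6, 2 mm is 0.4.

steer_hand(motion="0,0,0.4,0,0;0,0,0.6,0,0;0,0,0.6,0,0;0,0,0.6,0,0")

```text
t: 14.32
eef_pos: [551.6, 222.9, 127.3]
tcp_rot: [3.14, -0.002, 0.591]
ft_force: [-4.6, -3.4, 18.9]
opening: 0.005
grip_force: 9.4
```

steer_hand(motion="0,0,-6,0,0;0,0,-12,0,0;-6,0,-18,0,0.5;-12,0,-20,0,0.5;-18,0,-20,0,0.5")

```text
t: 14.73
eef_pos: [476.2, 172.5, 227.7]
tcp_rot: [3.14, -0.004, 0.591]
ft_force: [0.5, -0.1, 0.0]
opening: 0.159
grip_force: 0.0
```

steer_hand(motion="0,0,0,0,0.5;0,0,0,0,0.5")

```text
t: 14.9
eef_pos: [475.8, 172.4, 226.0]
tcp_rot: [3.141, -0.001, 0.59]
ft_force: [0.5, -0.1, -0.5]
opening: 0.299
grip_force: 0.0
```

```bash
python3 meas.py; python3 - <<'E'
from h import *
c=cam("wrist");p,d=env.read_camera("wrist");W=cloud(c,d)
m=(p.max(2)<80)&(W[...,2]>100)&(W[...,2]<200)&(np.hypot(W[...,0]-538,W[...,1]-214)<70)
s=(W[m][:,:2]-[538.5,214.8])@[np.cos(-2.55),np.sin(-2.55)]
for lo in range(-40,70,10):
    k=(s>=lo)&(s<lo+10)
    if k.sum()>8:print(lo,k.sum(),np.percentile(W[m][k][:,2],85).round(1))
E
```

```text
deck hist 96.59214218896165
collar hist {}
-30 149 127.9
-20 211 128.6
-10 206 128.4
0 172 128.0
10 196 127.9
20 185 128.2
30 183 128.6
40 105 127.3
```

The handle is flat on its stop. One last check of the deck against the finger in a single view.

steer_hand(motion="0,0,-7,0,0.5;5,3.4,-13.8,0,0.5;10,6.8,-13.8,0,0.5;15,10.2,-13.8,0,0.5;20.6,13.8,-13.8,0,0.5")

```text
t: 15.42
eef_pos: [602.3, 173.3, 294.3]
tcp_rot: [3.141, -0.001, 0.591]
ft_force: [-0.3, -0.5, -0.9]
opening: 0.501
grip_force: 0.0
```

steer_hand(motion="0,0,0,0,0.5;0,0,0,0,0.5;0,0,0,0,0.5")

```text
t: 15.67
eef_pos: [600.3, 173.2, 293.1]
tcp_rot: [-3.141, 0.001, 0.591]
ft_force: [-0.3, -0.1, 0.2]
opening: 0.498
grip_force: 0.0
```

```bash
python3 meas.py; python3 snap.py w3; python3 - <<'E'
from h import *
import pickle
c,d=pickle.load(open("pics/w3.pkl","rb"));W=cloud(c,d)
u,v=proj(c,[694,262,97]).round().astype(int);print(u,v)
for j in range(v-6,v+9):print(j,[W[j,i].round(0).astype(int).tolist() for i in range(u-4,u+6)])
E
```

```text
deck hist 96.63165179944633
collar hist {np.int64(91): np.int64(1), np.int64(92): np.int64(1), np.int64(93): np.int64(1), np.int64(94): np.int64(4), np.int64(95): np.int64(15), np.int64(96): np.int64(39), np.int64(97): np.int64(44), np.int64(98): np.int64(5), np.int64(100): np.int64(1), np.int64(101): np.int64(3), np.int64(102): np.int64(3), np.int64(103): np.int64(9), np.int64(104): np.int64(31), np.int64(105): np.int64(29), np.int64(106): np.int64(17), np.int64(107): np.int64(2), np.int64(109): np.int64(5), np.int64(111): np.int64(1), np.int64(112): np.int64(2), np.int64(115): np.int64(1), np.int64(116): np.int64(2), np.int64(117): np.int64(2), np.int64(118): np.int64(1), np.int64(119): np.int64(1), np.int64(121): np.int64(2), np.int64(122): np.int64(4), np.int64(124): np.int64(2), np.int64(125): np.int64(1), np.int64(126):
[... 1904 characters left out ...]
2, 256, 97], [693, 256, 96], [694, 254, 96]]
77 [[691, 272, 29], [692, 271, 27], [693, 271, 20], [694, 270, 20], [689, 259, 96], [690, 258, 98], [691, 257, 96], [691, 256, 99], [692, 255, 98], [693, 254, 95]]
78 [[690, 273, 20], [691, 271, 20], [692, 270, 21], [688, 260, 95], [688, 258, 97], [689, 257, 97], [690, 256, 96], [690, 255, 96], [691, 254, 97], [692, 253, 94]]
79 [[689, 272, 19], [690, 271, 19], [691, 270, 18], [687, 259, 94], [687, 258, 97], [688, 257, 97], [689, 256, 98], [689, 254, 97], [690, 253, 99], [691, 252, 97]]
80 [[688, 271, 21], [689, 270, 21], [685, 259, 95], [685, 258, 97], [686, 257, 97], [687, 256, 95], [688, 255, 98], [688, 254, 96], [689, 253, 96], [690, 252, 95]]
```

Finger and deck read the same height, to within about 1 mm.

```bash
python3 -c "
from cell import env
print(env.job_done())"
```

```text
the job is handed in; nothing more can be done
None
```

The job is handed in (the verdict was not shown): I folded the handle up, wound the deck level with the pointer finger (both about 97 mm high, within about 1 mm), then folded the handle flat and moved the gripper clear.

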